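# Open the pressure cap of the plant mister for refilling

### The arm

A 6-joint arm with a two-finger parallel gripper is mounted at the origin on a cart in front of the work surface, level with it; the furniture and walls round the work are solid. World frame = base frame: x ahead of the robot, y to its left, z up, the work surface at z = 0. Lengths are in m, angles in rad, forces in N, time in s.
With the tool pointing down it reaches from about 0.325 to 0.85 m from the base axis. Payload 4.4 kg.
Tool frame: the origin (TCP) lies midway between the tips of the shut fingers; the grasp point (between the pads) lies 19 mm behind it; z points along the fingers, y is the line along which they close (so a half turn about z gives the same grasp; the last joint's range is limited). The gripper opens to 94 mm and grips with 3 to 60 N. Pads are 16 mm wide; open, the fingers measure 119 mm over their backs; the gripper's body (75 mm by 177 mm) begins 78 mm behind the grasp point.
Start: joints at [1.161, 0.207, 1.542, -0, 1.393, -0.15], TCP at [0.147, 0.556, 0.205] pointing down, gripper open.
Joint ranges: [-2.73, 2.73], [-0.86, 2.22], [0.23, 2.46], [-1.11, 4.25], [0.08, 2.63], [-2.82, 2.82]. Speed limits (rad/s): [2.79, 2.79, 3.14, 3.14, 3.14, 3.14].

### API

Orientations are given as a rotation vector (axis times angle).
In Python, from workcell import * gives the robot as it stands.
- The arm moves only by the shell command python3 -m pendant 'ROWS' [OPENING] [FORCE]. ROWS is a JSON list of rows, 1 to 20 of them, each an object with the fields tx, ty, tz (the shift in shares of the most that a row can go, 1 being 62.5 mm), spin (a turn about the tool's z in fractions of the full range, 1 being 4 rad); a field left out counts as zero; each row shifts and turns the commanded pose from where the row before left it, along the tool's axes as they then stand; what a row does not reach is not made up. A row lasts 1/8 s, in which the tool goes at most 0.0625 m and 0.188 rad, less where a joint would pass 70% of its speed; a pose out of reach is approached as far as the arm can. OPENING is the finger opening in m, set as the command begins (- or left out keeps the last). The fingers move at their own pace and stop on an object; FORCE is the grip in N (left out, the last holds). Time passes only in rows, so rows that do not move let the fingers close. It prints the time, the measured TCP pose, the force, the opening and the grip force at its end. A shift or turn number past 1, either way, is cut back to 1. Input that does not fit is refused with a message, and nothing moves.
- sense(): the state, without advancing time (a new reading comes with each control period).
- read_camera(name): name is "scene" or "side" or "wrist"; returns (picture, depth): 480x640x3 uint8, red, green, blue; 480x640 float32, m along the optical axis (not along the pixel's ray), 0 where there is no reading.
- camera_info(name): a dict with "camera_matrix" (3x3 intrinsics, pixels), "D" ([k1, k2, p1, p2, k3] as OpenCV has them; the pictures are not rectified), "R" (3x3) and "t" (3): a world point X has camera coordinates R X + t. Camera axes: x right, y down, z forward; pixel columns grow to the right and rows downward; lengths in m; the calibration is good to about 2 mm. A picture is of the moment at which its call begins: read the wrist's pose just before it. camera_info takes no time and is no camera call; for the wrist camera it gives the pose at the moment of the call.
- finish_job(): hands the job in; it is judged then, once.
The state is a dict: "clock": time; "q": joint angles; "joint_velocities": joint speeds; "effort": joint torques, N m; "eef_pos": TCP position; "orientation": TCP orientation; "wrist_force": force on the tool from outside, world axes, zero at the start; "torque": the same for the moment, N m; "grip_width": finger opening in m; "grasp_force": force on a finger pad.
Only numpy, scipy, OpenCV 4.12 (cv2) and the standard library are available. Lean on these libraries where they do the work, as an engineer would, in place of code of your own. Each camera call takes 0.05 s, during which the arm holds its last target. There are 200 camera calls.

### The job

Open the steel plant mister so that it can be refilled: turn its black pressure cap gently anticlockwise until it comes up against its first stop and keep it there for about two seconds while the pressure bleeds off. Then press the cap down against its spring, turn it on past the stop until it comes free, lift it off and set it down gently, handle up, in the middle of the white saucer. Do not force the cap against its stops or push harder than its spring needs, and leave the other things on the counter where they are.

Things in the scene. Friction and masses are not known exactly. Their poses are not given: they have to be found in the camera images.
- tank: the mister: upright steel pressure tank, 116 mm across (132 over its black rubber foot), with a 69 mm neck on top; heavy, it does not move. Origin on its axis, on the counter, z up. In its frame a round gauge faces -x (84 mm out, 70 mm up), a bent brass spray outlet goes to +x (118 mm out, below 115 mm), an air valve to +y (81 mm out, 78 mm up)
- mouth (a point): centre of the neck's top rim, 166 mm above the counter. A bayonet collar is clamped on the neck at any angle; its three first stops (every 120 degrees) are hidden under the cap and are not measured: they must be felt
- cap: the black pressure cap, shut on the mouth, 0.10 to 0.17 kg: fluted round plate 80 mm across, 7 mm thick, with a handle bar on it. Origin on the axis at the plate's underside (6 mm above the mouth when shut), z up, x along the handle. Anticlockwise from above opens: 7 to 39 degrees of light turning (under 0.1 N m) brings it against the first stop; keep under 0.5 N m there
- cap_handle (a point): middle of the cap's straight upright handle bar, 19 mm above the cap's origin: 60 mm long (along the cap's x), 12 mm wide (along its y), standing on the plate from 7 to 30 mm above the origin. Gripped across its width with the fingertips on or just over the plate it can be pressed and turned without regrasping (82 degrees in all at most)
- cap_lugs (a point): middle of the three hidden lugs under the cap, 12 mm below its origin. Eased back off the first stop (hard against it they jam) and pressed 4 to 6 mm down from shut, they pass under it; 30 to 43 degrees beyond it they are under their notches, at 43 they meet an end stop. Let up between, the cap rises 3 mm above its shut height and lifts out (30 mm until clear)
- cap_seal (a point): underside of the cap's 34 mm rubber seal disc when free, 27 mm below the cap's origin; the cap stands on it. The disc is sprung: about 8 N when the cap is shut, 1.4 N more per mm pressed down, so 15 N at 5 mm; at 6 mm (17 N) the cap's plate meets the rim hard
- saucer: white ceramic saucer, 116 mm across and 12 mm high, lying on the counter, fixed; its flat inner floor is 4 mm above the counter and about 70 mm across. Origin at the middle of its underside
- pen: black counter pen, 132 x 11 x 12 mm, lying along its x; loose bystander; origin at the middle of its underside
- pepper_shaker: black shaker with a white top, 39 mm across, 70 mm tall; loose bystander; origin at the middle of its underside
- salt_shaker: white shaker, 39 mm across, 70 mm tall; loose bystander; origin at the middle of its underside
- steel_cup: little polished steel cup, 42 mm across, 70 mm tall; loose bystander; origin at the middle of its underside

How it is judged:
By the outcome, as a careful person would: the job done as asked, in the order asked, and still so for the second after the job is handed in, with the robot touching nothing.
It also fails if it takes over 72 s, if anything falls off the work surface, if the arm or the gripper's body presses on something with over 40 N, if the wrist force passes 120 N, or if a joint passes its speed limit or range.

## Working session

There is one attempt and no reset: what is moved stays moved. The work goes in short steps, Python scripts to look and compute and a shell command to move; the robot and the scene stay as the last step left them, time stands still between calls to the robot, and variables do not carry over. Pictures are saved under pics/ and viewed, at most 10 in all, crops included, and the job is handed in when it is done.

```bash
mkdir -p pics; ls; cat > h.py <<'E'
from workcell import *
import numpy as np, cv2
def ray(info,u,v):
    K=np.array(info["camera_matrix"],float);D=np.array(info["D"],float);R=np.array(info["R"]);t=np.array(info["t"])
    p=cv2.undistortPoints(np.array([[[u,v]]],float),K,D)[0,0]
    d=R.T@np.array([p[0],p[1],1.]);return -R.T@t,d
def onplane(info,u,v,z):
    o,d=ray(info,u,v);return o+d*(z-o[2])/d[2]
def cloud(info,depth):
    K=np.array(info["camera_matrix"],float);D=np.array(info["D"],float);R=np.array(info["R"]);t=np.array(info["t"])
    v,u=np.mgrid[0:480,0:640]
    p=cv2.undistortPoints(np.stack([u,v],-1).reshape(-1,1,2).astype(float),K,D).reshape(480,640,2)
    c=np.dstack([p[...,0]*depth,p[...,1]*depth,depth])
    return (c-t)@R
E
python3 - <<'E'
from h import *
for n in ("scene","side","wrist"):
    i=camera_info(n);im,d=read_camera(n)
    np.savez(f"{n}0.npz",im=im,d=d,**{k:np.array(i[k]) for k in("camera_matrix","D","R","t")})
    cv2.imwrite(f"pics/{n}0.png",im[...,::-1])
    print(n,-np.array(i["R"]).T@np.array(i["t"]),np.array(i["R"])[2], (d>0).mean())
print(sense())
E
```

```text
pics
scene [ 0.26707011 -0.88957854  1.05856109] [ 0.27859189  0.62022555 -0.73328496] 0.9960123697916666
side [0.31559889 1.08854659 0.89242833] [ 0.2066821  -0.83047238 -0.51729889] 0.996103515625
wrist [0.07368908 0.5750205  0.3842255 ] [ 0.25501947 -0.06945026 -0.96443856] 0.9959212239583334
{'clock': 0.15, 'q': array([ 1.16147084e+00,  2.07232243e-01,  1.54258485e+00,  1.01480141e-05,
        1.39348946e+00, -1.50505926e-01]), 'joint_velocities': array([-1.09734654e-03, -1.12346773e-03, -4.34683054e-03,  1.67756743e-06,
        1.27341332e-04,  2.25884083e-03]), 'effort': array([ 5.03685314e-04, -3.71309531e+01, -2.81812960e+01,  6.98795286e-02,
        3.27662949e-02, -7.97248936e-05]), 'eef_pos': array([0.14693319, 0.55528538, 0.20457243]), 'orientation': array([-4.05359330e-01, -3.11484291e+00,  2.58266111e-03]), 'wrist_force': array([ 1.06233079, -0.05737683,  0.30047296]), 'torque': array([ 0.02545314,  0.02456685, -0.0077953 ]), 'grasp_force': 0.0, 'grip_width': 0.09383951207433015}
```

View pics/scene0.png

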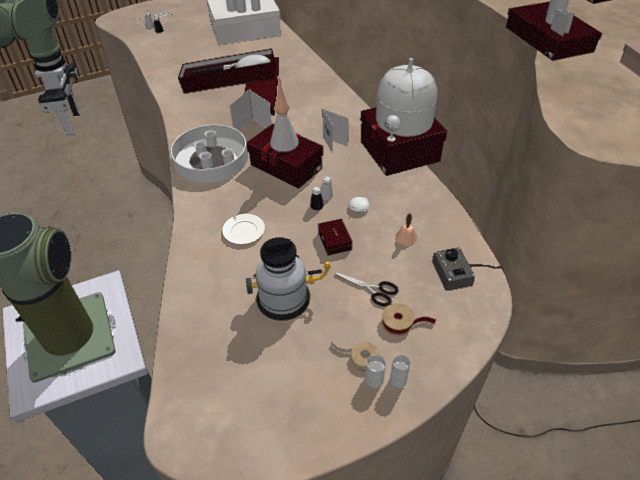

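View pics/side0.png

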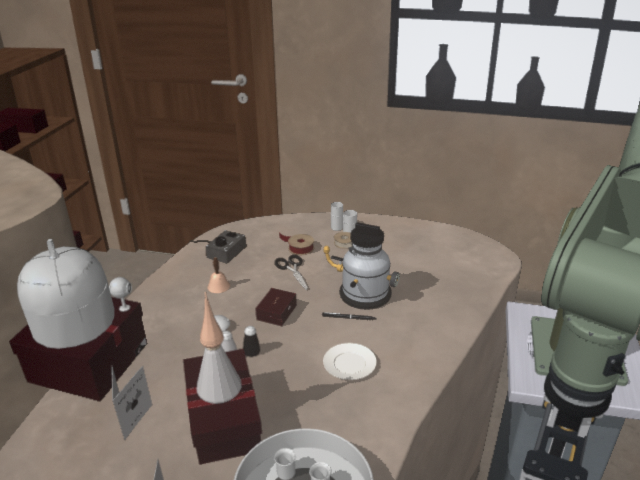

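The scene view shows the tank near (282,280) with the black cap near (278,250) and the saucer near (243,231). In the side view the cap is near (367,237), the saucer near (350,362) and the pen near (348,317). Next I measure them.

```bash
cat > m.py <<'E'
from h import *
crops=[]
for n,box,sb in (("scene",(225,210,345,320),(215,205,272,255)),("side",(310,215,410,310),(315,335,385,390))):
    f=np.load(n+"0.npz");im=f["im"];P=cloud(f,f["d"]);
    x0,y0,x1,y1=box
    sub=P[y0:y1,x0:x1].reshape(-1,3);c=im[y0:y1,x0:x1].reshape(-1,3).astype(int)
    dark=c.max(1)<70
    # plate/ cap points by height
    for lo,hi in((.171,.181),(.196,.206)):
        s=sub[dark&(sub[:,2]>lo)&(sub[:,2]<hi)]
        if len(s):
            (cx,cy),r=cv2.minEnclosingCircle(s[:,:2].astype(np.float32));print(n,lo,len(s),"circ",cx,cy,r,"mean",s.mean(0))
            rr=cv2.minAreaRect(s[:,:2].astype(np.float32));print("  rect",rr)
    print("zmax",sub[:,2].max())
    x0,y0,x1,y1=sb
    g=im[y0:y1,x0:x1].astype(int);m=((g.min(2)>170)&(g.max(2)-g.min(2)<45)).astype(np.uint8)
    cs=max(cv2.findContours(m,0,1)[0],key=cv2.contourArea)
    q=np.array([onplane(f,u+x0,v+y0,.011)[:2] for u,v in cs[:,0]],np.float32)
    print(n,"saucer",cv2.minEnclosingCircle(q),cv2.fitEllipse(q), P[y0:y1,x0:x1][m>0][:,2].mean())
    x0,y0,x1,y1=box
    crops.append(cv2.resize(im[y0:y0+95,x0:x0+100],None,fx=4,fy=4,interpolation=cv2.INTER_CUBIC))
cv2.imwrite("pics/crop.png",np.hstack(crops)[...,::-1])
E
python3 m.py
```

```text
scene 0.171 487 circ 0.5017189383506775 -0.11316841840744019 0.042960360646247864 mean [ 0.49988308 -0.12536958  0.17779783]
  rect ((0.5031089782714844, -0.11409548670053482), (0.0816129818558693, 0.07737341523170471), 83.86512756347656)
scene 0.196 138 circ 0.5040266513824463 -0.11439259350299835 0.02978246845304966 mean [ 0.50207271 -0.11488048  0.20050068]
  rect ((0.5039764642715454, -0.11470849066972733), (0.01520554069429636, 0.059259023517370224), 80.97095489501953)
zmax 1.058561093882354
scene saucer ((0.4923956096172333, 0.1501934975385666), 0.05795951187610626) ((0.49235299229621887, 0.14955942332744598), (0.11076878011226654, 0.11408190429210663), 90.84246063232422) 0.014396734842443885
side 0.171 164 circ 0.5004079937934875 -0.10556693375110626 0.03983737900853157 mean [ 0.49963364 -0.08501801  0.17695965]
  rect ((0.4984351694583893, -0.09734861552715302), (0.07820894569158554, 0.05319996550679207), 17.18390655517578)
side 0.196 102 circ 0.501346230506897 -0.10623160004615784 0.028663821518421173 mean [ 0.50239255 -0.10759851  0.20172494]
  rect ((0.500890851020813, -0.10955142229795456), (0.015823818743228912, 0.0571194551885128), 82.18997955322266)
zmax 0.892428329288959
side saucer ((0.4926479458808899, 0.14398308098316193), 0.05823050066828728) ((0.49269670248031616, 0.14338816702365875), (0.11092699319124222, 0.11456621438264847), 105.39784240722656) 0.013927999206021262
```

View pics/crop.png

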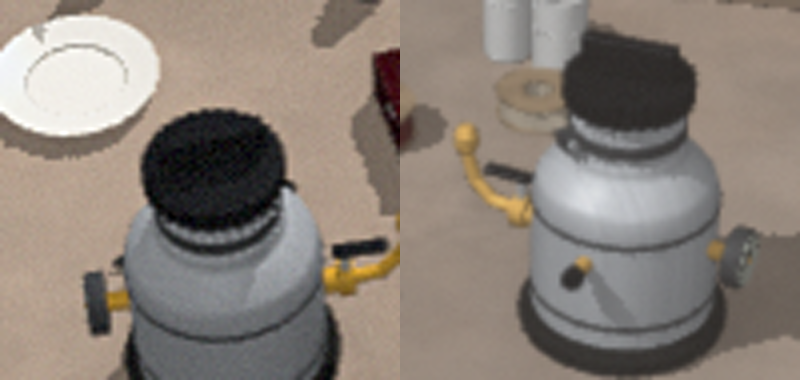

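The crops show the handle running nearly along world x (about -9°). The cap is at about (0.5025, -0.111) and the saucer at about (0.4925, 0.1465). I'll lift, cross to above the cap, and turn there.

Units first: shifts go in shares of 62.5 mm and turns go in shares of 4 rad. So -0.05 m is -0.8, -0.0425 m is -0.68.

```bash
python3 -m pendant '[{"tz":-0.8},{"tz":-0.8},{"tx":-0.632,"ty":-0.68},{"tx":-0.632,"ty":-0.68},{"tx":-0.632,"ty":-0.68},{"tx":-0.632,"ty":-0.68},{"tx":-0.632,"ty":-0.68},{"tx":-0.632,"ty":-0.68},{"tx":-0.632,"ty":-0.68},{"tx":-0.632,"ty":-0.68},{"tx":-0.632,"ty":-0.68},{"tx":-0.632,"ty":-0.68},{"tx":-0.632,"ty":-0.68},{"tx":-0.632,"ty":-0.68},{"tx":-0.632,"ty":-0.68},{}]'
python3 -m pendant '[{"spin":0.045},{"spin":0.045},{"spin":0.045},{"spin":0.045},{"spin":0.045},{"spin":0.045},{"spin":0.045},{"spin":0.045},{"spin":0.045},{"spin":0.045},{"spin":0.045},{"spin":0.045},{"spin":0.045},{"spin":0.045},{"spin":0.045},{"spin":0.045},{"spin":0.0375},{},{}]' 0.04
python3 - <<'E'
from h import *
n="wrist";s=sense();i=camera_info(n);im,d=read_camera(n)
np.savez("wrist1.npz",im=im,d=d,**{k:np.array(i[k]) for k in("camera_matrix","D","R","t")})
cv2.imwrite("pics/wrist1.png",im[...,::-1])
R=cv2.Rodrigues(s["orientation"])[0];print(s["eef_pos"],np.degrees(np.arctan2(R[1,1],R[0,1])),s["q"])
P=cloud(i,d);c=im.max(2)<80
for lo,hi in((.171,.182),(.194,.207)):
    m=(c&(P[...,2]>lo)&(P[...,2]<hi)&(np.hypot(P[...,0]-.5025,P[...,1]+.111)<.06)).astype(np.uint8)
    p=P[m>0]; print(lo,len(p),p.mean(0),cv2.minEnclosingCircle(p[:,:2].astype(np.float32)),cv2.minAreaRect(p[:,:2].astype(np.float32)))
    vs,us=np.nonzero(m);print(us.min(),us.max(),vs.min(),vs.max())
E
```

```text
clock: 2.15
eef_pos: [0.5027, -0.1128, 0.3041]
orientation: [-0.413, -3.112, 0.0]
wrist_force: [-0.8, -0.6, 0.0]
grip_width: 0.0943
grasp_force: 0.0
clock: 4.53
eef_pos: [0.5019, -0.1089, 0.3054]
orientation: [-3.133, 0.226, 0.0]
wrist_force: [-0.0, 0.4, 0.7]
grip_width: 0.0397
grasp_force: 0.0
[ 0.50185049 -0.10891197  0.3054394 ] -98.2670729944057 [-3.82473195e-01  1.32935095e-02  1.55007283e+00  1.64436290e-04
  1.57851018e+00  1.33261199e+00]
0.171 5207 [ 0.50640274 -0.11215167  0.17926363] ((0.504042387008667, -0.11144166439771652), 0.04025716334581375) ((0.5041998028755188, -0.11167913675308228), (0.07938998192548752, 0.07871173322200775), 0.9774478673934937)
276 366 188 278
0.194 1055 [ 0.50557252 -0.11176132  0.20185649] ((0.5038694143295288, -0.11077305674552917), 0.030222058296203613) ((0.5036786198616028, -0.11166666448116302), (0.011551856994628906, 0.060175418853759766), 81.61361694335938)
314 328 204 276
```

View pics/wrist1.png

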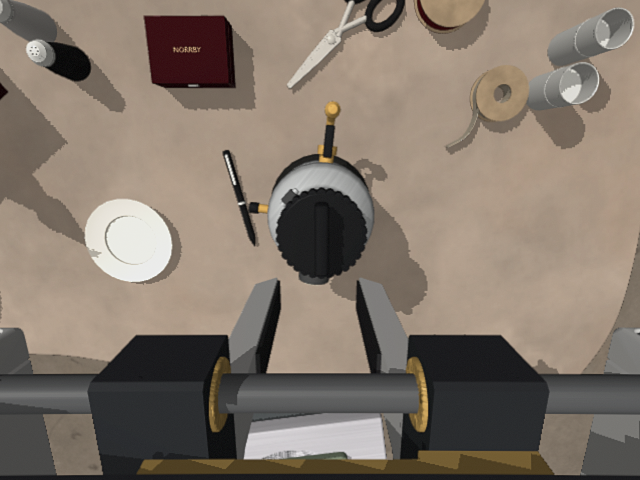

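The wrist view confirms it: the cap's centre is near (321,233) with the handle vertical at column 321, and the saucer is near (128,240). The cap is at (0.504, -0.1115) and the tool's closing direction matches. Descending.

To row units: 0.03 m is 0.48, 0.0023 m is 0.0368.

```bash
python3 -m pendant '[{"tx":0.032,"ty":0.0368,"tz":0.48},{"tz":0.48},{"tz":0.48},{"tz":0.32},{"tz":0.16},{},{}]'
python3 - <<'E'
from h import *
f=np.load("wrist1.npz");im=f["im"].astype(int);P=cloud(f,f["d"])
m=((im.min(2)>150)&(im.max(2)-im.min(2)<45));m[:,200:]=0;m[:190]=0;m[300:]=0
cs=max(cv2.findContours(m.astype(np.uint8),0,1)[0],key=cv2.contourArea)
q=np.array([onplane(f,u,v,.011)[:2] for u,v in cs[:,0]],np.float32)
print(cv2.minEnclosingCircle(q),cv2.fitEllipse(q),P[m][:,2].mean())
f=np.load("wrist1.npz")
s=sense();print(s["eef_pos"],s["wrist_force"],s["torque"])
E
```

```text
clock: 5.45
eef_pos: [0.5046, -0.1125, 0.1866]
orientation: [3.133, -0.231, 0.003]
wrist_force: [0.8, 0.5, -0.5]
grip_width: 0.0405
grasp_force: 0.0
((0.4928556978702545, 0.1509435921907425), 0.05859962850809097) ((0.49271005392074585, 0.15085962414741516), (0.11454617232084274, 0.11542725563049316), 87.28181457519531) 0.009981795736369951
[ 0.50459603 -0.11249559  0.18659068] [ 0.82128667  0.53456689 -0.51548544] [-0.035107    0.14093314  0.01145578]
```

To row units: 0.002 m is 0.032, -0.001 m is -0.016.

```bash
python3 -m pendant '[{"ty":-0.016,"tz":0.032},{"tz":0.032},{"tz":0.016},{}]'
python3 -m pendant '[{},{},{},{},{}]' 0.005 20; python3 -c "
from h import *
s=sense();print(s['eef_pos'],s['wrist_force'],s['torque'])"
```

```text
clock: 5.95
eef_pos: [0.5038, -0.1112, 0.1803]
orientation: [-3.133, 0.231, 0.0]
wrist_force: [-0.4, 0.5, -0.8]
grip_width: 0.0403
grasp_force: 0.0
clock: 6.58
eef_pos: [0.5039, -0.1118, 0.1805]
orientation: [3.132, -0.231, -0.0]
wrist_force: [-1.0, -2.6, -0.1]
grip_width: 0.0118
grasp_force: 20.0
[ 0.50390356 -0.11176695  0.1805122 ] [-0.96515626 -2.60351599 -0.0658333 ] [-0.441101    0.27331262  0.0899837 ]
```

To row units: 0.0005 m is 0.008, -0.02 rad / 4 = -0.005.

```bash
cat > s.py <<'E'
from h import *
s=sense();R=cv2.Rodrigues(s["orientation"])[0]
print("%.2f"%s["clock"],s["eef_pos"].round(4),"yaw %.2f"%np.degrees(np.arctan2(R[1,1],R[0,1])),"F",s["wrist_force"].round(2),"Tz %.3f"%s["torque"][2],"w %.4f"%s["grip_width"])
E
python3 s.py; python3 -m pendant '[{"ty":0.008,"spin":-0.005},{"spin":-0.005},{"spin":-0.005},{"spin":-0.005},{"spin":-0.005}]'>/dev/null; python3 s.py
for k in 1; do python3 -m pendant '[{"spin":-0.005},{}]' >/dev/null; python3 s.py;done
```

```text
6.58 [ 0.5039 -0.1118  0.1805] yaw -98.44 F [-0.97 -2.6  -0.07] Tz 0.090 w 0.0118
7.20 [ 0.504  -0.1115  0.1805] yaw -92.63 F [-0.05 -0.14  0.81] Tz -0.143 w 0.0122
7.45 [ 0.5039 -0.1115  0.1805] yaw -91.54 F [0.05 0.5  0.31] Tz -0.093 w 0.0119
```

To row units: -0.015 rad / 4 = -0.0038.

```bash
python3 -m pendant '[{"spin":-0.0038},{"spin":-0.0038}]'>/dev/null; python3 s.py
python3 -m pendant '[{"spin":-0.0038},{"spin":-0.0038}]'>/dev/null; python3 s.py
python3 -m pendant '[{"spin":-0.0038},{"spin":-0.0038}]'>/dev/null; python3 s.py
```

```text
7.70 [ 0.504  -0.1115  0.1805] yaw -89.78 F [0.94 0.42 0.93] Tz -0.201 w 0.0119
7.95 [ 0.5039 -0.1116  0.1805] yaw -88.09 F [-0.    0.55  1.54] Tz -0.370 w 0.0123
8.20 [ 0.5039 -0.1116  0.1805] yaw -86.37 F [-0.57  1.24  0.49] Tz -0.480 w 0.0122
```

To row units: 0.025 rad / 4 = 0.0063.

```bash
python3 -m pendant '[{"spin":0.0063},{}]' >/dev/null; python3 s.py
python3 -m pendant '[{},{},{},{}]'>/dev/null; python3 s.py
```

```text
8.45 [ 0.5039 -0.1116  0.1805] yaw -87.85 F [0.19 0.65 1.  ] Tz -0.432 w 0.0120
8.95 [ 0.504  -0.1116  0.1805] yaw -87.83 F [0.55 1.34 2.47] Tz -0.400 w 0.0122
```

To row units: 0.01 rad / 4 = 0.0025.

```bash
python3 -m pendant '[{"spin":0.0025},{},{},{},{},{},{},{}]'>/dev/null; python3 s.py
python3 -m pendant '[{},{},{},{},{},{},{},{},{},{}]'>/dev/null; python3 s.py
```

```text
9.95 [ 0.5039 -0.1116  0.1805] yaw -88.40 F [0.28 1.97 2.3 ] Tz -0.320 w 0.0119
11.20 [ 0.5039 -0.1117  0.1805] yaw -88.40 F [0.08 3.14 4.49] Tz -0.309 w 0.0117
```

To row units: 0.02 rad / 4 = 0.005.

```bash
python3 -m pendant '[{"spin":0.005},{"spin":0.005},{"spin":0.005},{"spin":0.0025},{}]'>/dev/null; python3 s.py
python3 -m pendant '[{},{}]' - 40>/dev/null; python3 s.py
python3 -m pendant '[{"tz":0.016},{"tz":0.016},{}]'>/dev/null; python3 s.py
```

```text
11.82 [ 0.5039 -0.112   0.1805] yaw -92.42 F [1.43 2.38 3.8 ] Tz 0.081 w 0.0114
clock: 12.08
eef_pos: [0.5039, -0.112, 0.1805]
orientation: [3.14, -0.066, -0.0]
wrist_force: [0.5, 1.2, 2.9]
grip_width: 0.0119
grasp_force: 20.0
12.07 [ 0.5039 -0.112   0.1805] yaw -92.42 F [0.53 1.17 2.95] Tz 0.061 w 0.0119
12.45 [ 0.5039 -0.112   0.1795] yaw -92.42 F [-2.74  3.47  8.41] Tz 0.085 w 0.0118
```

To row units: 0.001 m is 0.016.

```bash
python3 -m pendant '[{},{}]' - 40 | tail -1; python3 s.py
python3 -m pendant '[{"tz":0.016},{"tz":0.016},{}]' >/dev/null; python3 s.py
```

```text
grasp_force: 40.0
12.70 [ 0.5039 -0.1121  0.1796] yaw -92.42 F [-2.13  2.2   7.35] Tz 0.064 w 0.0118
13.07 [ 0.504 -0.112  0.178] yaw -92.42 F [-2.6   2.85  9.84] Tz 0.088 w 0.0118
```

To row units: 0.001 m is 0.016.

```bash
python3 -m pendant '[{"tz":0.016},{"tz":0.016},{}]' >/dev/null; python3 s.py
python3 -m pendant '[{"tz":0.008},{"tz":0.008},{},{}]' >/dev/null; python3 s.py; python3 s.py
```

```text
13.45 [ 0.504  -0.112   0.1764] yaw -92.41 F [-4.    2.83 13.77] Tz 0.009 w 0.0117
13.95 [ 0.504  -0.1121  0.1757] yaw -92.41 F [-3.53  2.99 13.49] Tz 0.096 w 0.0120
13.95 [ 0.504  -0.1121  0.1757] yaw -92.41 F [-3.53  2.99 13.49] Tz 0.096 w 0.0120
```

To row units: 0.0005 m is 0.008, -0.02 rad / 4 = -0.005.

```bash
python3 -m pendant '[{"tz":0.008},{"spin":-0.005},{"spin":-0.005},{"spin":-0.005},{}]' >/dev/null; python3 s.py
python3 -m pendant '[{"spin":-0.005},{"spin":-0.005},{}]' >/dev/null; python3 s.py
```

```text
14.57 [ 0.5043 -0.1123  0.1755] yaw -88.99 F [-3.86  3.16 12.81] Tz -0.102 w 0.0116
14.95 [ 0.5045 -0.1124  0.1756] yaw -86.71 F [-2.92  3.13 13.28] Tz -0.081 w 0.0117
```

To row units: 0.0002 m is 0.0032, -0.03 rad / 4 = -0.0075.

```bash
python3 -m pendant '[{"tz":0.0032,"spin":-0.0075},{"spin":-0.0075},{"spin":-0.0075},{"spin":-0.0075}]' >/dev/null; python3 s.py
python3 -m pendant '[{"spin":-0.0075},{"spin":-0.0075},{"spin":-0.0075},{"spin":-0.0075},{}]' >/dev/null; python3 s.py
```

```text
15.45 [ 0.505  -0.1127  0.1756] yaw -79.79 F [-2.47  2.03 13.73] Tz -0.089 w 0.0118
16.07 [ 0.5053 -0.1128  0.1757] yaw -72.95 F [-1.93  1.29 12.93] Tz -0.103 w 0.0116
```

To row units: -0.03 rad / 4 = -0.0075.

```bash
python3 -m pendant '[{"spin":-0.0075},{"spin":-0.0075},{"spin":-0.0075},{"spin":-0.0075},{}]' >/dev/null; python3 s.py
python3 -m pendant '[{"spin":-0.0075},{"spin":-0.0075},{"spin":-0.0075},{}]' >/dev/null; python3 s.py
```

```text
16.70 [ 0.5055 -0.113   0.1758] yaw -66.08 F [-1.26  1.05 13.91] Tz -0.084 w 0.0119
17.20 [ 0.5054 -0.1129  0.1758] yaw -60.93 F [-1.67  1.87 13.42] Tz -0.081 w 0.0114
```

To row units: -0.03 rad / 4 = -0.0075.

```bash
python3 -m pendant '[{"spin":-0.0075},{"spin":-0.0075},{"spin":-0.0075},{"spin":-0.005},{}]' >/dev/null; python3 s.py
python3 -m pendant '[{"tz":-0.032},{"tz":-0.032},{"tz":-0.032},{}]' >/dev/null; python3 s.py

```

```text
17.82 [ 0.5053 -0.1129  0.1757] yaw -54.63 F [-1.68  2.   12.35] Tz -0.106 w 0.0119
18.32 [ 0.5052 -0.1128  0.1804] yaw -54.62 F [0.35 1.   7.25] Tz -0.034 w 0.0117
```

To row units: -0.002 m is -0.032, -0.001 m is -0.016.

```bash
python3 -m pendant '[{"tz":-0.016},{"tz":-0.016},{"tz":-0.032},{}]' >/dev/null; python3 s.py
python3 -m pendant '[{"tz":-0.032},{"tz":-0.032},{}]' >/dev/null; python3 s.py

```

```text
18.82 [ 0.5046 -0.1126  0.1831] yaw -54.61 F [ 2.54 -1.11  3.22] Tz -0.048 w 0.0115
19.20 [ 0.5028 -0.1113  0.1857] yaw -54.60 F [-0.39 -0.68 -1.44] Tz -0.017 w 0.0118
```

To row units: -0.005 m is -0.08, -0.004 m is -0.064.

```bash
python3 -m pendant '[{"tz":-0.048},{"tz":-0.064},{"tz":-0.08},{}]' >/dev/null; python3 s.py
python3 -m pendant '[{"tz":-0.16},{"tz":-0.24},{"tz":-0.48},{"tz":-0.48},{"tz":-0.48},{}]' >/dev/null; python3 s.py

```

```text
19.70 [ 0.5044 -0.1119  0.1996] yaw -54.60 F [ 0.6  -0.16 -1.07] Tz 0.008 w 0.0115
20.45 [ 0.5058 -0.1125  0.3178] yaw -54.60 F [ 0.17  0.28 -1.26] Tz 0.008 w 0.0114
```

To row units: -0.037 m is -0.592, 0.0222 m is 0.3552.

```bash
python3 -m pendant '[{"tx":0.1776,"ty":-0.296},{"tx":0.3552,"ty":-0.592},{"tx":0.3552,"ty":-0.592},{"tx":0.3552,"ty":-0.592},{"tx":0.1776,"ty":-0.296},{},{}]' >/dev/null; python3 s.py
cat > w.py <<'E'
from h import *
import sys
n="wrist";i=camera_info(n);im,d=read_camera(n)
cv2.imwrite(f"pics/{sys.argv[1]}.png",im[...,::-1]);P=cloud(i,d);g=im.astype(int)
m=((g.min(2)>140)&(g.max(2)-g.min(2)<45)&(P[...,2]<.03)&(P[...,2]>-.01)&(np.hypot(P[...,0]-.4925,P[...,1]-.149)<.075))
cs=max(cv2.findContours(m.astype(np.uint8),0,1)[0],key=cv2.contourArea)
q=np.array([onplane(i,u,v,.011)[:2] for u,v in cs[:,0]],np.float32)
print(m.sum(),cv2.minEnclosingCircle(q),cv2.fitEllipse(q),cv2.boundingRect(cs),P[m][:,2].mean())
E
python3 w.py wrist2
```

```text
21.32 [0.4903 0.0597 0.313 ] yaw -54.62 F [ 0.68 -0.55 -1.29] Tz -0.011 w 0.0118
9368 ((0.4936518967151642, 0.14801742136478424), 0.0735914334654808) ((0.49312469363212585, 0.14629659056663513), (0.14095236361026764, 0.14627298712730408), 69.79905700683594) (207, 104, 113, 116) 0.005531646472806134
```

View pics/wrist2.png

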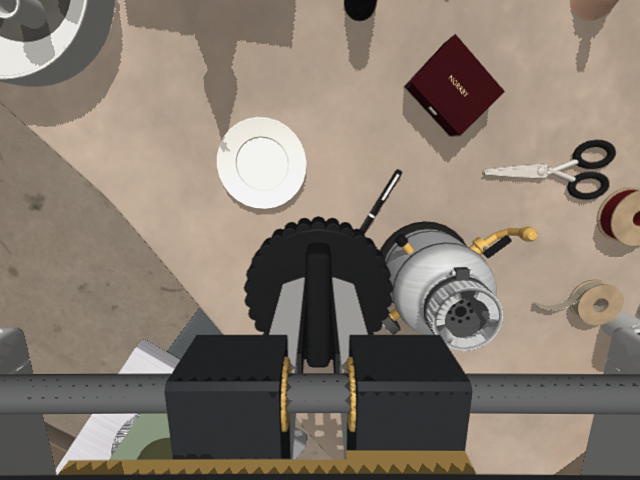

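The cap is held upright and the tank mouth is open. The saucer spans columns 217–307 and rows 117–209. The mask spilled onto the counter, so I'll tighten it.

```bash
sed -i 's/g.min(2)>140)&(g.max(2)-g.min(2)<45)/g.min(2)>165)\&(g.max(2)-g.min(2)<30)/' w.py; python3 w.py wrist3; python3 s.py
```

```text
6365 ((0.49254411458969116, 0.15054233372211456), 0.058295972645282745) ((0.49263250827789307, 0.15024185180664062), (0.11445531249046326, 0.11510554701089859), 97.2228775024414) (217, 117, 89, 92) 0.007798124085138483
21.43 [0.4905 0.0593 0.3133] yaw -54.69 F [-0.38  0.34 -2.74] Tz 0.005 w 0.0117
```

To row units: 0.05 m is 0.8, 0.04 m is 0.64.

```bash
python3 -m pendant '[{"tx":0.2176,"ty":-0.288},{"tx":0.2176,"ty":-0.296},{"tx":0.2176,"ty":-0.296},{"tx":0.2176,"ty":-0.288},{"tz":0.64},{"tz":0.8},{"tz":0.8},{"tz":0.8},{"tz":0.48},{"tz":0.32},{},{}]' >/dev/null; python3 s.py; python3 w.py wrist4
```

```text
22.93 [0.4937 0.1509 0.0747] yaw -54.66 F [ 0.41  0.69 -1.46] Tz 0.011 w 0.0115
6615 ((0.4917151927947998, 0.15008501708507538), 0.058272287249565125) ((0.48375529050827026, 0.14386261999607086), (0.11024703085422516, 0.12732164561748505), 124.33826446533203) (234, 179, 166, 117) 0.009925262923286047
```

View pics/wrist4.png

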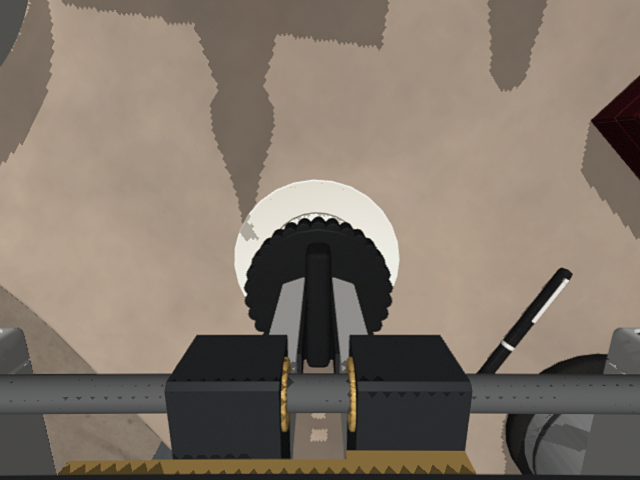

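The cap (columns 245–392) is centred over the saucer (234–400). Lowering it, slowly near contact.

To row units: 0.012 m is 0.192, 0.01 m is 0.16.

```bash
python3 -m pendant '[{"tx":-0.024,"tz":0.192},{"tz":0.16},{"tz":0.096},{"tz":0.048},{},{}]' >/dev/null; python3 s.py
python3 -m pendant '[{"tz":0.016},{"tz":0.016},{}]' >/dev/null; python3 s.py
python3 -m pendant '[{"tz":0.016},{}]' >/dev/null; python3 s.py
```

```text
23.73 [0.4917 0.1506 0.043 ] yaw -54.60 F [ 0.36 -0.02 -1.33] Tz -0.022 w 0.0117
24.10 [0.4913 0.1505 0.0407] yaw -54.60 F [ 0.39  0.3  -1.38] Tz -0.063 w 0.0117
24.35 [0.4913 0.1505 0.0396] yaw -54.60 F [-0.1   0.55 -1.39] Tz -0.071 w 0.0115
```

To row units: 0.0007 m is 0.0112.

```bash
python3 -m pendant '[{"tz":0.0112},{}]' >/dev/null; python3 s.py
python3 -m pendant '[{"tz":0.0112},{}]' >/dev/null; python3 s.py
```

```text
24.60 [0.4915 0.1505 0.0395] yaw -54.60 F [-2.01 -0.14  3.48] Tz 0.026 w 0.0118
24.85 [0.4915 0.1505 0.0386] yaw -54.60 F [-1.25 -0.9   4.16] Tz -0.032 w 0.0119
```

To row units: -0.0008 m is -0.0128.

```bash
python3 -m pendant '[{"tz":-0.0128},{}]' >/dev/null; python3 s.py
python3 -m pendant '[{},{},{},{}]' 0.04 >/dev/null; python3 s.py
python3 -m pendant '[{"tz":-0.08},{"tz":-0.16},{"tz":-0.48},{"tz":-0.8},{"tz":-0.8},{"tz":-0.48},{},{}]' >/dev/null; python3 s.py; python3 w.py wrist5
```

```text
25.10 [0.4915 0.1505 0.0392] yaw -54.60 F [-1.7  -0.2   3.24] Tz -0.042 w 0.0114
25.60 [0.4914 0.1505 0.039 ] yaw -54.61 F [ 0.23 -0.65 -0.25] Tz 0.012 w 0.0401
26.60 [0.4904 0.1504 0.2129] yaw -54.60 F [ 0.42 -0.49  0.6 ] Tz 0.025 w 0.0401
3931 ((0.49201077222824097, 0.15008486807346344), 0.058307237923145294) ((0.49264082312583923, 0.14933152496814728), (0.11248136311769485, 0.11528826504945755), 90.55400085449219) (264, 164, 109, 106) 0.01030374594765012
```

View pics/wrist5.png

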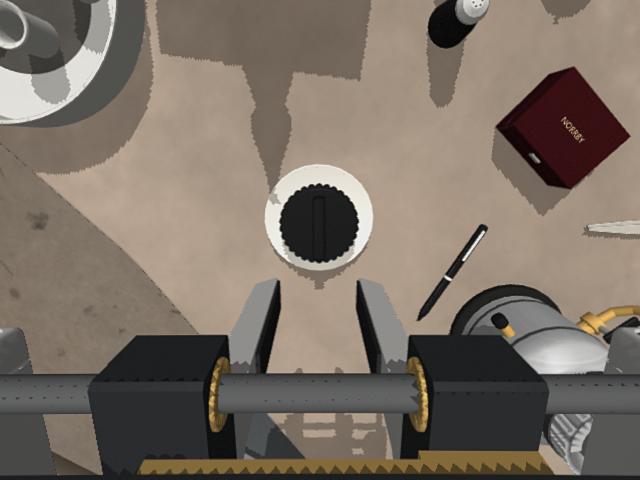

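The cap stands upright in the saucer with its handle up. It appears at (319,223) against the saucer's centre at (319,217), and its extra height accounts for that offset. The robot is clear of everything, so I'm handing the job in.

```bash
python3 -c "
from workcell import *
print(finish_job())"
```

```text
the job is handed in; nothing more can be done
None
```

The mister is open and handed in at about 27 s: the cap was held against its first stop for over two seconds (highest torque I read was 0.48 N m), pressed with about 14 N, turned free, lifted off and set handle up in the middle of the saucer; nothing else was touched.

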